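Index a flange to its next bolt hole and clamp the table

TASK

The flange on the indexing table is ready for its next bolt hole. With closed fingertips, press the red plunger knob down to free the table, swing the table one index hole anticlockwise as seen from above (the knob goes to your right), and let the plunger spring fully up into that hole. Then push the clamp lever at the left clockwise to its stop to clamp the table; grip or lift nothing, and do not disturb the loose things around.

Things in the scene. Friction and masses are not known exactly. Their poses are not given: they have to be found in the camera images.
- index_base: blue round base of the indexing table, 278 across, bolted to the bench; origin on the table's turning axis at bench level, z up, its front (towards the robot at yaw 0) is -x. A steel ring plate on top (height 34 to 44) has 8 index holes of 20 diameter, 45 degrees apart on a circle of radius 115, joined by a narrow slot.
- index_table (a joint): angle of the table in its base (rad), anticlockwise from above positive: 0 in the present index hole, 0.785 in the next. It carries a dark flange (160 across, top at height 78; hub and nut up to 115) and an arm with the plunger. Locked while the plunger is up in a hole (play 0.01 rad, more if forced); with the plunger in it turns stiffly, 3 to 6 N at the knob, and stays where left.
- plunger (a joint): how far the plunger is pressed in (m): 0 up, 0.014 at its stop. Its spring takes about 5 N to start, 11 N at the stop. The table is free only from 0.011 on. Away from a hole the ring keeps a released plunger down at about 0.011; within about 4 mm of a hole centre it pops up by itself and locks the table again.
- knob_dish (a point): centre of the dish on top of the red plunger knob, 115 from the turning axis; on the dish floor, at height 108 when the plunger is up, 94 when fully in; turns with the table. The knob is 55 across and 20 tall; its flat dish floor is 43 across, with a rim 5 high round it.
- next_stop (a point): fixed point of the base: where the centre of the knob's dish stands when the plunger is up in the next index hole (height 108).
- guide_bush (a point): top of the steel drill-guide bush, at height 159 over the flange at the back right of the base, on a level blue arm (height 127 to 153) from a fixed post 165 tall that stands 99 farther out from the turning axis. The knob passes under this arm. Not to be touched.
- clamp_lever (a joint): angle of the clamp lever (rad), clockwise from above positive: 0 fully loose, 1.25 at the stop, fully clamped. It turns stiffly by about 1.5 N at the grip and stays where it is left.
- clamp_pivot (a point): point on the clamp lever's vertical axis, on the blue lug at the left of the base, at height 95, level with the middle of the lever's grip.
- lever_grip (a point): middle of the black upright grip at the end of the dark clamp lever: a cylinder 22 across and 50 tall (height 72 to 122), 85 from the lever's axis; below it only a thin rod.
- bolt: steel hexagon-head bolt M12, 66 long, lying on the right; loose; origin at the centre of its underside
- combination_spanner: small steel spanner, 149 x 26 x 9, lying on the left; loose; origin at the centre of its underside
- marker: white marker pen with a red cap, 130 long and 16 thick, lying on the right; loose; origin at the centre of its underside
- tape_measure: yellow and black tape measure, 42 x 88 x 70, on the right; loose; origin at the centre of its underside
- jar: brown jar with black cap and red label, 64 across, 96 tall, on the right; loose; origin at the centre of its underside
- tape_roll: roll of black tape lying flat, 64 across, 19 tall, on the left; loose; origin at the centre of its underside

How it is judged:
By the outcome, as a careful person would: the job done as asked, in the order asked, and still so for the second after the job is handed in, with the robot touching nothing.
It also fails if it takes over 51 s, if anything falls off the work surface, if the arm or the gripper's body presses on something with over 40 N, if the wrist force passes 120 N, or if a joint passes its speed limit or range.

ROBOT

A 7-joint arm with a two-finger parallel gripper is mounted at the origin on a cart in front of the work surface, level with it; the furniture and walls round the work are solid. World frame = base frame: x ahead of the robot, y to its left, z up, the work surface at z = 0. Lengths are in m, angles in rad, forces in N, time in s.
With the tool pointing down it reaches from about 0.4 to 0.85 m from the base axis. Payload 10.4 kg.
Tool frame: the origin (TCP) lies between the finger pads; the fingertips stand 17 mm ahead of it and the grasp point (between the pads) lies 2 mm behind it; z points along the fingers, y is the line along which they close (so a half turn about z gives the same grasp; the last joint's range is limited). The gripper opens to 85 mm and grips with 20 to 120 N. Pads are 22 mm wide; open, the fingers measure 114 mm over their backs; the gripper's body (76 mm by 85 mm) begins 54 mm behind the grasp point. The pads swing forward as they close: fully open they stand 13 mm farther back than shut.
Start: joints at [-1.282, 0.332, -0.065, 1.46, 0.022, 1.35, -0.088], TCP at [0.192, 0.595, 0.248] pointing down, gripper open.
Joint ranges: [-2.6, 2.6], [-0.5, 2.12], [-1.47, 1.34], [0.16, 2.42], [-1.27, 4.41], [0.06, 2.06], [-2.6, 2.6]. Speed limits (rad/s): [2.22, 2.22, 2.79, 2.79, 3.14, 3.14, 3.14].

INTERFACE

Orientations are given as a unit quaternion [x, y, z, w].
In Python, from workcell import readout, imaging, manip gives the robot as it stands. The module is installed in compiled form; this text tells all that it offers.
- The arm moves only by the shell command python3 -m crank 'ROWS' [OPENING] [FORCE]. ROWS is JSON, a list of rows, each a list of 4 numbers: the shift along the tool's x, y, z as a fraction of full scale, then the turn about the tool's z as a fraction of full scale. In form: [[x, y, z, yaw], ...]. A call has 1 to 5 rows; each row is the pose to reach, as a shift and turn from the pose commanded when the call began, along the tool's axes at that moment; what a row does not reach only later rows make up. Full scale, the value 1, is 400 mm for a shift and 60 degrees for a turn. A row lasts 1/12 s, in which the tool goes at most 41.7 mm and 7.16 degrees, less where a joint would pass 70% of its speed; a pose out of reach is approached as far as the arm can. A call with a number of a shift or a turn outside -1 to 1 is refused whole. A call with a gripper value outside its range is refused whole. OPENING is the gripper command: -1 is shut, 1 is fully open, values between are in proportion, set as the call begins (- or left out, the last holds). The fingers move at their own pace and stop on an object; FORCE is the grip in N (left out, the last holds). Time passes only in rows, so rows that repeat a pose let the fingers close. It gives the time, the measured TCP pose, the force, the opening and the grip force at its end, in the units of the state.
- readout.get_obs(): the state, without advancing time (a new reading comes with each control period).
- imaging.camera(name): name is "side" or "top"; returns a dict with "color" (420x560x3 uint8, red, green, blue), "fx", "fy", "cx", "cy" (pixels), "rvec" (rotation vector, rad) and "tvec" (3), from world to camera coordinates, as OpenCV has them. Camera axes: x right, y down, z forward; pixel columns grow to the right and rows downward; lengths in m; the calibration is good to about 2 mm. A picture is of the moment at which its call begins. There is no depth.
- manip.hand_in(): hands the job in; it is judged then, once.
The state is a dict: "clock": time; "joint_pos": joint angles; "joint_velocities": joint speeds; "tau": joint torques, N m; "position": TCP position; "ee_rot": TCP orientation; "ft_force": force on the tool from outside, world axes, zero at the start; "torque": the same for the moment, N m; "grip_width": opening from 0.0 (shut) to 1.0 (fully open); "grasp_force": force on a finger pad.
Only numpy, scipy, OpenCV 4.12 (cv2) and the standard library are available. Lean on these libraries where they do the work, as an engineer would, in place of code of your own. Each camera call takes 0.05 s, during which the arm holds its last target. There are 200 camera calls.

## Working session

There is one attempt and no reset: what is moved stays moved. The work goes in short steps, Python scripts to look and compute and a shell command to move; the robot and the scene stay as the last step left them, time stands still between calls to the robot, and variables do not carry over. Pictures are saved under pics/ and viewed, at most 10 in all, crops included, and the job is handed in when it is done.

```bash
mkdir -p pics
cat > h.py <<'E'
import numpy as np, cv2
from workcell import readout, imaging, manip
def cam(n,save=None):
    c=imaging.camera(n)
    if save: cv2.imwrite('pics/'+save,c['color'][:,:,::-1])
    return c
def ray(c,u,v):
    R=cv2.Rodrigues(np.array(c['rvec'],float))[0]; t=np.array(c['tvec'],float).ravel()
    d=R.T@np.array([(u-c['cx'])/c['fx'],(v-c['cy'])/c['fy'],1]); return -R.T@t,d/np.linalg.norm(d)
def onz(c,u,v,z):
    o,d=ray(c,u,v); return o+d*(z-o[2])/d[2]
def tri(c1,p1,c2,p2):
    o1,d1=ray(c1,*p1);o2,d2=ray(c2,*p2)
    s=np.linalg.lstsq(np.c_[d1,-d2],o2-o1,rcond=None)[0]
    a,b=o1+s[0]*d1,o2+s[1]*d2; return (a+b)/2,np.linalg.norm(a-b)
def proj(c,p): return cv2.projectPoints(np.array([p],float),np.array(c['rvec'],float),np.array(c['tvec'],float),np.array([[c['fx'],0,c['cx']],[0,c['fy'],c['cy']],[0,0,1.]]),None)[0].ravel()
def blobs(c,lo,hi,amin=40):
    h=cv2.cvtColor(c['color'],cv2.COLOR_RGB2HSV); m=cv2.inRange(h,lo,hi)
    n,l,s,ce=cv2.connectedComponentsWithStats(m); return [(s[i].tolist(),ce[i].round(1).tolist()) for i in range(1,n) if s[i][4]>=amin]
E
python3 - <<'E'
from h import *
a=cam('top','t0.png');b=cam('side','s0.png')
for c in(a,b):
    print(ray(c,280,210),c['fx'],c['cx'],c['cy'])
    print('red',blobs(c,(0,130,80),(8,255,255)),blobs(c,(172,130,80),(180,255,255)))
print(readout.get_obs())
E
```

```text
(array([0.33320697, 0.04660778, 1.57615774]), array([ 0.149791  , -0.01445423, -0.98861202])) 540.7241316056277 277.1423337899344 217.32178396116893
red [([85, 44, 30, 16, 429], [99.8, 51.4]), ([363, 78, 9, 7, 49], [367.1, 81.2]), ([200, 128, 15, 19, 183], [206.7, 137.3]), ([411, 227, 9, 18, 99], [414.8, 235.6]), ([221, 234, 20, 19, 296], [230.4, 242.9]), ([113, 247, 25, 14, 56], [123.6, 255.5]), ([86, 267, 11, 32, 152], [91.8, 282.0]), ([76, 276, 11, 20, 43], [80.4, 288.5]), ([105, 288, 37, 16, 312], [122.0, 295.2]), ([139, 305, 80, 48, 2129], [176.0, 327.5])] [([131, 375, 7, 17, 55], [134.5, 382.6])]
(array([ 0.14416758, -1.13431739,  0.73577874]), array([ 0.28435512,  0.84747172, -0.44825645])) 473.0772741560407 282.1963097282054 210.94824048629795
red [([236, 0, 6, 16, 63], [238.4, 6.8]), ([511, 0, 20, 16, 182], [520.0, 6.3]), ([205, 56, 42, 72, 1707], [226.1, 84.4]), ([22, 124, 21, 6, 81], [31.5, 126.2]), ([0, 127, 43, 73, 838], [13.9, 154.7]), ([26, 141, 18, 35, 248], [34.0, 155.7]), ([180, 182, 24, 20, 211], [188.6, 189.5]), ([237, 195, 18, 11, 142], [245.2, 200.0]), ([363, 30
[... 414 characters left out ...]
  0.33281413, -0.06469921,  1.46084231,  0.0215983 ,
        1.34993251, -0.08850643]), 'joint_velocities': array([ 4.72355768e-04, -1.47998725e-03,  1.36744550e-05, -1.62259597e-03,
        4.91297156e-04,  3.50697736e-04,  5.89043038e-04]), 'tau': array([ 2.07497025e-03, -6.26753283e+01,  4.96908033e-02, -3.92431998e+01,
        1.63245300e-02,  6.97814699e-03,  2.44586363e-05]), 'position': array([0.1916599 , 0.59455279, 0.24759925]), 'ee_rot': array([ 1.55282308e-01,  9.87869921e-01, -6.46459404e-04, -7.21670810e-05]), 'ft_force': array([ 0.45041099, -0.9021828 , -0.01777552]), 'torque': array([-0.03524785,  0.04941292, -0.03240065]), 'grasp_force': 0.0, 'grip_width': 1.0016268634343146}
```

View pics/t0.png

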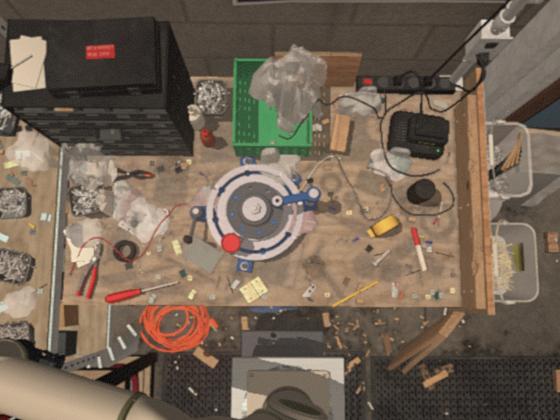

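View pics/s0.png

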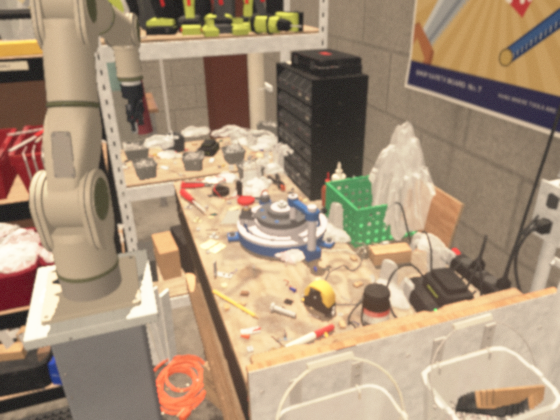

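The top view shows the knob at about (230,243), the base centre near (255,209), the clamp lug near (197,212) and the guide post at (314,193). The side view shows the knob at (245,200). Next I zoom in and triangulate.

Run:
```python
from h import *
a=cam('top');b=cam('side')
cv2.imwrite('pics/t1.png',cv2.resize(a['color'][145:285,165:345,::-1],None,fx=4.4,fy=4.2,interpolation=cv2.INTER_CUBIC)[:590])
cv2.imwrite('pics/s1.png',cv2.resize(b['color'][165:285,210:350,::-1],None,fx=5,fy=5,interpolation=cv2.INTER_CUBIC))
print('knob tri',tri(a,(230.4,242.9),b,(245.2,200)), onz(a,230.4,242.9,.111))
for n,p,z in [('nut',(255.5,209),.115),('post',(314,193),.165),('bush',(277,201),.159),('lug',(197,212),.07),('grip?',(189,240),.122)]: print(n,onz(a,*p,z))
# blue base pixels ellipse
```

```text
knob tri (array([0.46456039, 0.15966158, 0.10627288]), np.float64(0.0006765898552740519)) [0.46380681 0.15936606 0.111     ]
nut [0.55683419 0.09221091 0.115     ]
post [ 0.59333472 -0.06397072  0.165     ]
bush [0.57204741 0.03399357 0.159     ]
lug [0.55389668 0.25791388 0.07      ]
grip? [0.46985803 0.27012456 0.122     ]
```

View pics/t1.png

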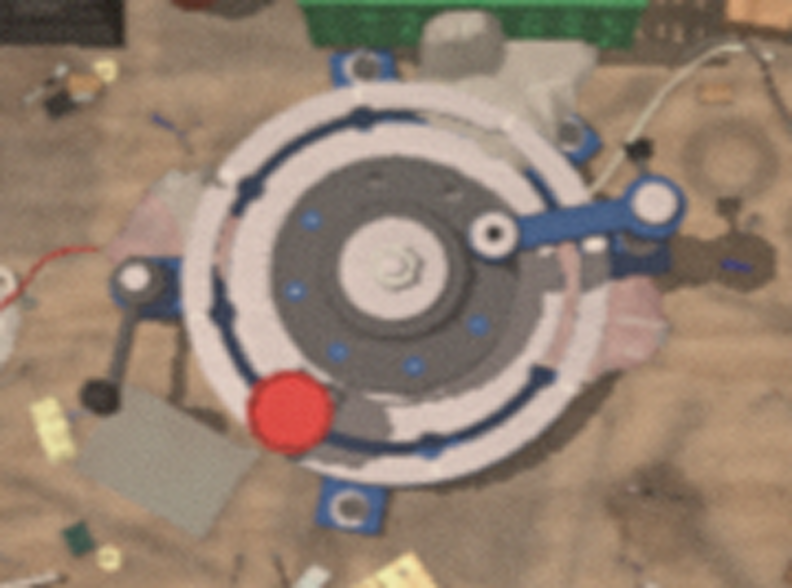

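View pics/s1.png

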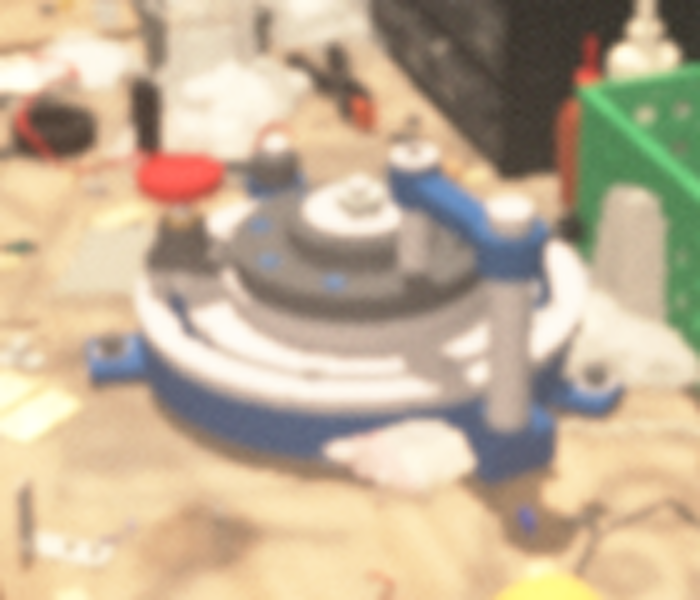

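The crops show the grip at top (187.7,239.5) and side (239.4,188), the pivot at top (195.7,211.7), the nut at top (255.2,208.6) and the next hole at top (263.2,251). The knob measures z≈0.106 and 0.115 from the axis, which agrees with the text.

```bash
cat >> h.py <<'E'
from scipy.spatial.transform import Rotation as Ro
def go(*t):
    o=readout.get_obs(); d=Ro.from_quat(o['ee_rot']).inv().apply(np.array(t)-o['position'])
    print(np.round(t,4),'fr',np.round(d/.4,3),'mm',np.round(d*1000,1))
E
python3 -m crank '[[-0.4,-0.336,0,0],[-0.4,-0.336,0,0],[-0.4,-0.336,0,0],[-0.4,-0.336,0,0],[-0.4,-0.336,0,0]]' -1 20
python3 - <<'E'
from h import *
a=cam('top');b=cam('side')
print('knob',tri(a,(230.9,243),b,(245.6,200)))
print('grip',tri(a,(187.7,239.5),b,(239.4,186)))
print('pivot',onz(a,195.7,211.7,.1), tri(a,(195.7,211.7),b,((273/5)+210,145/5+165)))
print('nut',tri(a,(255.2,208.6),b,(357/5+210,193/5+165)))
print('next',onz(a,263.2,251,.044),'next2',onz(a,165+541/4.4,145+377/4.2,.044))
go(.464,.16,.22)
E
```

```text
clock: 0.62
position: [0.3031, 0.4165, 0.2482]
ee_rot: [0.155, 0.988, 0.0, -0.0]
ft_force: [0.9, 0.3, 0.3]
grip_width: 0.297
grasp_force: 0.0
knob (array([0.46483776, 0.15813214, 0.10682005]), np.float64(0.0018773226384952903))
grip (array([0.47468357, 0.27610361, 0.10408723]), np.float64(0.0036603867252186866))
pivot [0.55030841 0.25730389 0.1       ] (array([0.55678041, 0.2615478 , 0.06759649]), np.float64(0.0034755198744830427))
nut (array([0.55993672, 0.09306492, 0.10750494]), np.float64(0.0017383162233585265))
next [0.44741961 0.07118753 0.044     ] next2 [0.49420586 0.00114963 0.044     ]
[0.464 0.16  0.22 ] fr [-0.571 -0.476  0.073] mm [-228.4 -190.2   29.3]
```

```bash
python3 -m crank '[[-0.57,-0.476,0.07,0],[-0.57,-0.476,0.07,0],[-0.57,-0.476,0.07,0],[-0.57,-0.476,0.07,0],[-0.57,-0.476,0.07,0]]'
python3 - <<'E'
from h import *
go(.464,.159,.155)
E
```

```text
clock: 1.13
position: [0.4138, 0.2412, 0.2287]
ee_rot: [0.155, 0.988, 0.0, 0.0]
ft_force: [1.7, 0.3, 0.1]
grip_width: 0.002
grasp_force: 0.0
[0.464 0.159 0.155] fr [-0.182 -0.157  0.184] mm [-73.  -62.9  73.7]
```

```bash
python3 -m crank '[[-0.182,-0.157,0.08,0],[-0.182,-0.157,0.14,0],[-0.182,-0.157,0.16,0],[-0.182,-0.157,0.16,0],[-0.182,-0.157,0.16,0]]'
python3 - <<'E'
from h import *
go(.464,.159,.125)
a=cam('top');b=cam('side')
A=cv2.resize(a['color'][205:275,185:275,::-1],(400,311),interpolation=cv2.INTER_CUBIC)
B=cv2.resize(b['color'][155:225,205:295,::-1],(400,311),interpolation=cv2.INTER_CUBIC)
cv2.imwrite('pics/c2.png',np.hstack([A,B]))
for n,c in(('t',a),('s',b)): print(n,proj(c,readout.get_obs()['position']+[0,0,-.017]),proj(c,(.464,.159,.108)),[x for x in blobs(c,(0,130,80),(8,255,255)) if 200<x[1][0]<260 and 180<x[1][1]<260])
E
```

```text
clock: 1.55
position: [0.4629, 0.1595, 0.1636]
ee_rot: [0.157, 0.988, -0.001, -0.001]
ft_force: [0.3, 0.6, 0.3]
grip_width: 0.002
grasp_force: 0.0
[0.464 0.159 0.125] fr [-0.003 -0.     0.096] mm [-1.3 -0.  38.6]
t [228.33585728 241.869171  ] [230.61906906 242.92878031] []
s [243.78952645 187.39979944] [244.94612797 199.62456832] [([237, 195, 18, 11, 143], [245.2, 200.0])]
```

View pics/c2.png

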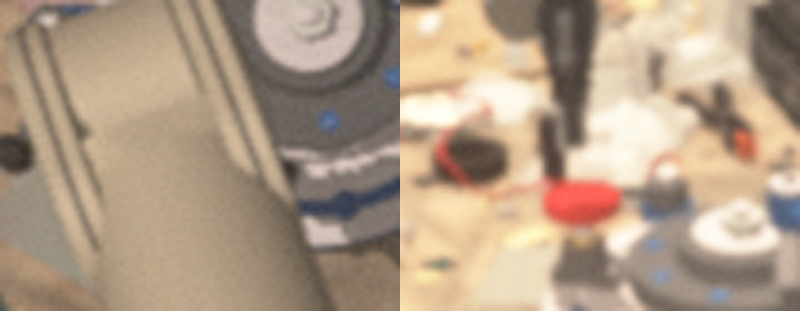

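Fingertips are over the knob centre in the side view (about pixel 244,187), as projected. Now I lower into the dish and press.

```bash
python3 -m crank '[[-0.003,0,0.04,0],[-0.003,0,0.08,0],[-0.003,0,0.095,0],[-0.003,0,0.105,0],[-0.003,0,0.105,0]]'
python3 -c "
from h import *
go(.464,.159,.112)"
```

```text
clock: 2.07
position: [0.4639, 0.1618, 0.1232]
ee_rot: [0.154, 0.988, 0.0, -0.0]
ft_force: [-4.1, 2.2, 5.4]
grip_width: -0.0
grasp_force: 2.8
[0.464 0.159 0.112] fr [-0.002 -0.007  0.028] mm [-1.  -2.7 11.2]
```

```bash
python3 -m crank '[[0,0,0.012,0],[0,0,0.024,0],[0,0,0.03,0],[0,0,0.03,0],[0,0,0.03,0]]'
python3 -c "
from h import *
b=cam('side');print([x for x in blobs(b,(0,130,80),(8,255,255)) if 200<x[1][0]<260 and 180<x[1][1]<260], proj(b,(.464,.159,.108)),proj(b,(.464,.159,.094)))
go(.464,.159,.112);print(readout.get_obs()['ft_force'])"
```

```text
clock: 2.48
position: [0.4646, 0.1619, 0.1125]
ee_rot: [0.155, 0.988, 0.001, 0.0]
ft_force: [-4.6, 0.4, 9.7]
grip_width: 0.0
grasp_force: 5.0
[([238, 199, 17, 11, 103], [245.7, 204.7])] [244.94612797 199.62456832] [245.16499257 203.68458115]
[0.464 0.159 0.112] fr [-0.001 -0.007  0.001] mm [-0.3 -3.   0.6]
[-5.97073571  1.24756879 10.01309713]
```

```bash
cat >> h.py <<'E'
C=np.array([.557,.092]); TH0=np.arctan2(.159-.092,.464-.557); R=.115
def arc(degs,z,off=(0,0)):
    for g in degs:
        t=TH0+np.radians(g); go(C[0]+R*np.cos(t)+off[0],C[1]+R*np.sin(t)+off[1],z)
E
python3 -c "
from h import *
arc([0,4,8,12,16,20],.1115)"
```

```text
[0.4637 0.1592 0.1115] fr [ 0.    -0.007  0.003] mm [ 0.1 -2.8  1.1]
[0.4592 0.1525 0.1115] fr [ 0.006 -0.026  0.003] mm [  2.3 -10.6   1. ]
[0.4552 0.1456 0.1115] fr [ 0.01  -0.046  0.003] mm [  4.  -18.4   1. ]
[0.4518 0.1384 0.1115] fr [ 0.013 -0.066  0.002] mm [  5.1 -26.4   1. ]
[0.4488 0.1309 0.1115] fr [ 0.014 -0.086  0.002] mm [  5.6 -34.4   1. ]
[0.4463 0.1233 0.1115] fr [ 0.014 -0.106  0.002] mm [  5.6 -42.4   1. ]
```

```bash
python3 -m crank '[[0,-0.004,0.003,0],[0.003,-0.015,0.003,0],[0.006,-0.026,0.003,0],[0.008,-0.036,0.003,0],[0.01,-0.046,0.003,0]]'
python3 -c "
from h import *
b=cam('side');k=[x for x in blobs(b,(0,130,80),(8,255,255)) if 200<x[1][0]<270 and 180<x[1][1]<270];print(k,[onz(b,*x[1],.097) for x in k])
arc([12,16,20,24],.1115);print(readout.get_obs()['ft_force'])"
```

```text
clock: 2.95
position: [0.457, 0.1461, 0.1123]
ee_rot: [0.155, 0.988, 0.002, 0.002]
ft_force: [1.0, 3.3, 9.9]
grip_width: -0.004
grasp_force: 5.0
[([236, 202, 18, 10, 101], [244.2, 206.8])] [array([0.45397386, 0.13283559, 0.097     ])]
[0.4518 0.1384 0.1115] fr [ 0.006 -0.02   0.002] mm [ 2.5 -7.8  0.6]
[0.4488 0.1309 0.1115] fr [ 0.008 -0.04   0.002] mm [  3.1 -15.8   0.6]
[0.4463 0.1233 0.1115] fr [ 0.008 -0.06   0.001] mm [  3.1 -23.9   0.6]
[0.4444 0.1155 0.1115] fr [ 0.006 -0.08   0.001] mm [  2.5 -31.9   0.5]
[-0.14676583 -0.33876428  9.03609551]
```

The knob is following (side view 245.7,204.7 → 244.2,206.8), with about 10 N down and about 3 N of drag. I carry on.

```bash
python3 -m crank '[[0.004,-0.012,0.003,0],[0.006,-0.024,0.003,0],[0.008,-0.04,0.003,0],[0.008,-0.06,0.003,0],[0.006,-0.08,0.003,0]]'
python3 -c "
from h import *
b=cam('side');k=[x for x in blobs(b,(0,130,80),(8,255,255)) if 200<x[1][0]<270 and 180<x[1][1]<270];print(k,[onz(b,*x[1],.097) for x in k],onz(b,245.7,204.7,.097))
arc([26,29,33,37,40,43,45],.1115);print(readout.get_obs()['ft_force'])"
```

```text
clock: 3.42
position: [0.4455, 0.1165, 0.1114]
ee_rot: [0.155, 0.988, 0.002, 0.003]
ft_force: [3.3, 2.9, 9.8]
grip_width: -0.002
grasp_force: 5.2
[([236, 205, 16, 11, 95], [244.3, 211.0])] [array([0.44677498, 0.10504737, 0.097     ])] [0.46215869 0.14540427 0.097     ]
[0.4437 0.1115 0.1115] fr [ 0.001 -0.007 -0.001] mm [ 0.5 -2.8 -0.4]
[0.4428 0.1056 0.1115] fr [-0.001 -0.022 -0.001] mm [-0.5 -8.8 -0.4]
[0.4421 0.0976 0.1115] fr [-0.006 -0.041 -0.001] mm [ -2.3 -16.6  -0.5]
[0.442  0.0895 0.1115] fr [-0.012 -0.061 -0.001] mm [ -4.7 -24.3  -0.5]
[0.4423 0.0835 0.1115] fr [-0.017 -0.075 -0.001] mm [ -6.8 -29.9  -0.5]
[0.4429 0.0775 0.1115] fr [-0.023 -0.089 -0.001] mm [ -9.2 -35.4  -0.5]
[0.4435 0.0736 0.1115] fr [-0.027 -0.098 -0.001] mm [-11.  -39.   -0.5]
[ 1.95477632 -7.23908845 10.10846485]
```

```bash
python3 -m crank '[[0,-0.018,0,0],[-0.004,-0.036,0,0],[-0.01,-0.055,0,0],[-0.016,-0.072,0,0],[-0.02,-0.084,0,0]]'
python3 -m crank '[[0,0,0,0],[0,0,0,0]]'
python3 -c "
from h import *
b=cam('side');k=[x for x in blobs(b,(0,130,80),(8,255,255)) if 200<x[1][0]<270 and 180<x[1][1]<270];print(k,[onz(b,*x[1],.097)+[.002,.0136,0] for x in k],proj(b,(.444,.074-.0136,.097)))
arc([43,45,47],.1115);print(readout.get_obs()['ft_force'])"
```

```text
clock: 3.88
position: [0.4428, 0.0811, 0.1112]
ee_rot: [0.155, 0.988, 0.002, 0.003]
ft_force: [3.7, 2.8, 10.7]
grip_width: 0.001
grasp_force: 5.2
clock: 4.05
position: [0.4429, 0.0804, 0.1111]
ee_rot: [0.155, 0.988, 0.001, 0.003]
ft_force: [2.2, -1.7, 10.3]
grip_width: 0.002
grasp_force: 5.3
[([238, 210, 17, 11, 101], [245.8, 215.8])] [array([0.44468279, 0.08662007, 0.097     ])] [247.37545872 217.58140734]
[0.4429 0.0775 0.1115] fr [-0.002 -0.007 -0.001] mm [-1.  -2.9 -0.4]
[0.4435 0.0736 0.1115] fr [-0.007 -0.016 -0.001] mm [-2.8 -6.5 -0.4]
[0.4442 0.0696 0.1115] fr [-0.012 -0.025 -0.001] mm [ -4.6 -10.   -0.4]
[ 2.16673989 -2.90952388 10.47318963]
```

Estimated knob y is 0.087 with the tip at 0.080, and the target is about 0.073. I move a bit farther.

```bash
python3 -m crank '[[-0.004,-0.01,0,0],[-0.01,-0.02,0,0],[-0.012,-0.026,0,0],[-0.012,-0.026,0,0],[-0.012,-0.026,0,0]]'
python3 -c "
from h import *
b=cam('side');k=[x for x in blobs(b,(0,130,80),(8,255,255)) if 200<x[1][0]<270 and 180<x[1][1]<270];print(k,[onz(b,*x[1],.097)+[.002,.0136,0] for x in k])
arc([47,49],.1115);print(readout.get_obs()['ft_force'])"
```

```text
clock: 4.52
position: [0.4444, 0.0694, 0.1112]
ee_rot: [0.155, 0.988, 0.001, 0.003]
ft_force: [3.2, -0.5, 10.9]
grip_width: 0.001
grasp_force: 5.3
[([239, 212, 17, 10, 102], [247.1, 216.8])] [array([0.44656841, 0.07908076, 0.097     ])]
[0.4442 0.0696 0.1115] fr [ 0.001  0.    -0.001] mm [ 0.3  0.1 -0.3]
[0.4451 0.0657 0.1115] fr [-0.004 -0.008 -0.001] mm [-1.7 -3.4 -0.3]
[ 2.54044417 -1.43616243 10.85784954]
```

```bash
python3 -m crank '[[-0.005,-0.011,0,0],[-0.005,-0.011,0,0],[-0.005,-0.011,0,0],[-0.005,-0.011,-0.03,0],[-0.005,-0.011,-0.06,0]]'
python3 -m crank '[[0,0,-0.06,0],[0,0,-0.06,0],[0,0,-0.06,0]]'
python3 -c "
from h import *
b=cam('side','s5.png');k=[x for x in blobs(b,(0,130,80),(8,255,255)) if 200<x[1][0]<270 and 180<x[1][1]<270];print(k,[onz(b,*x[1],z)  for x in k for z in (.111,.097)])
for y in (.065,.069,.073,.077,.081): print(y,proj(b,(.445,y,.106)),proj(b,(.445,y,.095)))
cv2.imwrite('pics/s5.png',cv2.resize(b['color'][165:285,210:350,::-1],None,fx=5,fy=5,interpolation=cv2.INTER_CUBIC))
"
```

```text
clock: 4.98
position: [0.4428, 0.0644, 0.1339]
ee_rot: [0.155, 0.988, 0.0, 0.001]
ft_force: [-0.6, -0.7, 0.2]
grip_width: -0.003
grasp_force: 0.0
clock: 5.23
position: [0.4433, 0.0645, 0.1582]
ee_rot: [0.155, 0.988, 0.001, 0.002]
ft_force: [0.3, 0.8, -0.4]
grip_width: 0.0
grasp_force: 0.0
[([240, 209, 17, 12, 152], [247.7, 214.0])] [array([0.44432758, 0.05562399, 0.111     ]), array([0.45105354, 0.08228811, 0.097     ])]
0.065 [247.14270301 214.11680028] [247.3174079  217.45124149]
0.069 [246.77892999 213.53458066] [246.95450445 216.86299572]
0.073 [246.41692564 212.9551918 ] [246.59335918 216.27759985]
0.077 [246.05667708 212.3786131 ] [246.23395934 215.69503324]
0.081 [245.69817158 211.80482416] [245.87629231 215.1152754 ]
```

View pics/s5.png

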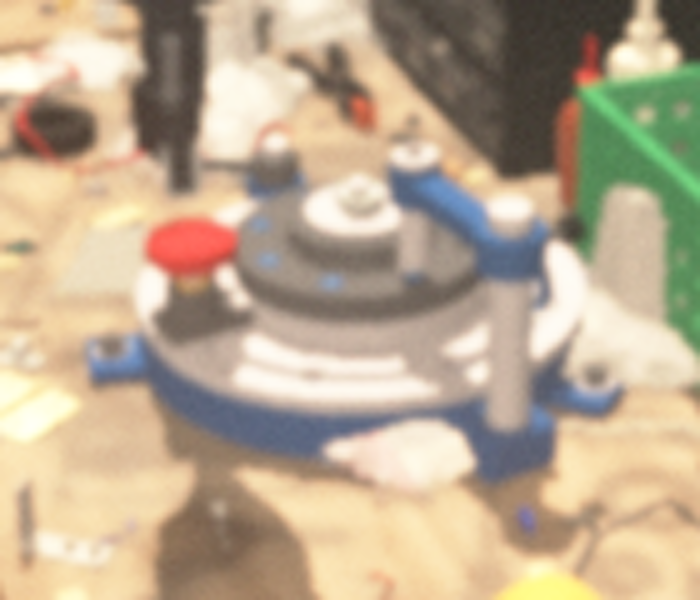

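The side view shows the knob near (247.7,214), which looks raised. I move over beside the lever grip to uncover the knob, then check it from both views.

```bash
python3 -c "
from h import *
go(.465,.233,.165)"
```

```text
[0.465 0.233 0.165] fr [ 0.076  0.419 -0.019] mm [ 30.3 167.5  -7.7]
```

```bash
python3 -m crank '[[0,0.08,-0.02,0],[0.04,0.18,-0.02,0],[0.06,0.28,-0.02,0],[0.076,0.38,-0.02,0],[0.076,0.419,-0.02,0]]'
python3 - <<'E'
from h import *
a=cam('top');b=cam('side')
ks=[x for x in blobs(b,(0,130,80),(8,255,255)) if 200<x[1][0]<270 and 180<x[1][1]<270]
kt=[x for x in blobs(a,(0,130,80),(8,255,255)) if 220<x[1][0]<290 and 220<x[1][1]<290]
print(ks,kt)
if ks and kt: print(tri(a,kt[0][1],b,ks[0][1])); print(onz(a,*kt[0][1],.111))
go(.465,.233,.103)
A=cv2.resize(a['color'][145:285,165:305,::-1],(590,590),interpolation=cv2.INTER_CUBIC); cv2.imwrite('pics/t6.png',A)
E
```

```text
clock: 5.7
position: [0.4631, 0.2391, 0.1636]
ee_rot: [0.152, 0.988, 0.001, -0.001]
ft_force: [-0.6, -0.2, -0.1]
grip_width: 0.0
grasp_force: 0.0
[([240, 209, 17, 12, 155], [247.7, 214.1])] [([252, 240, 19, 19, 280], [261.3, 249.1])]
(array([0.44883451, 0.07543052, 0.10028894]), np.float64(0.0009212819537391422))
[0.44754672 0.0753159  0.111     ]
[0.465 0.233 0.103] fr [-0.005 -0.007  0.151] mm [-2.2 -2.9 60.3]
```

View pics/t6.png

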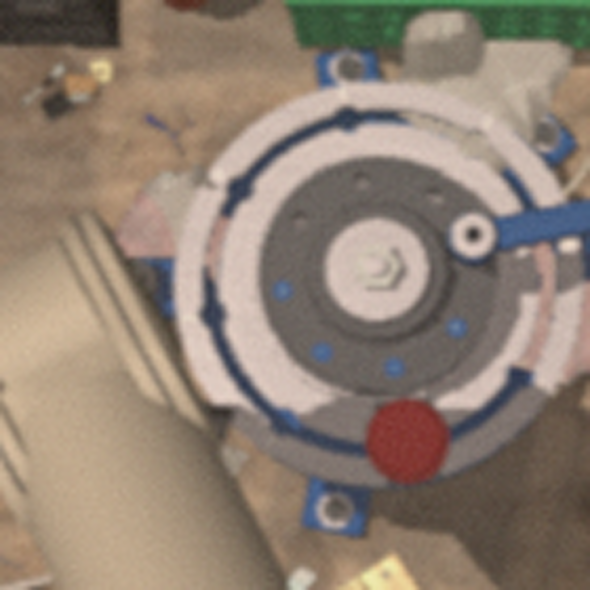

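The top view shows the knob at (261.3,249.1), about 44° round. The triangulated height of 0.100 is ambiguous between up and down, so I probe the dish floor for contact at TCP 0.119, which is too little travel to unlock the table.

```bash
python3 -m crank '[[-0.02,-0.09,0,0],[-0.05,-0.19,0,0],[-0.06,-0.29,0,0],[-0.07,-0.38,0,0],[-0.08,-0.4,0,0]]'; python3 -c "
from h import *
go(.4465,.074,.13)"
```

```text
clock: 6.22
position: [0.4441, 0.0643, 0.1636]
ee_rot: [0.159, 0.987, -0.001, -0.001]
ft_force: [0.4, -0.8, 0.6]
grip_width: 0.005
grasp_force: 0.0
[0.4465 0.074  0.13  ] fr [0.002 0.025 0.084] mm [ 0.7 10.  33.6]
```

```bash
python3 -m crank '[[0.002,0.02,0.04,0],[0.002,0.02,0.08,0],[0.002,0.02,0.08,0]]'; python3 -c "
from h import *
go(.4465,.074,.119)"
```

```text
clock: 6.47
position: [0.4458, 0.0777, 0.1297]
ee_rot: [0.156, 0.988, -0.001, -0.002]
ft_force: [-0.7, 0.4, -1.3]
grip_width: -0.0
grasp_force: 0.0
[0.4465 0.074  0.119 ] fr [-0.005 -0.008  0.027] mm [-1.9 -3.3 10.7]
```

```bash
python3 -m crank '[[-0.004,-0.006,0.01,0],[-0.004,-0.006,0.02,0],[-0.004,-0.006,0.025,0],[-0.004,-0.006,0.025,0],[-0.004,-0.006,0.025,0]]'; python3 -c "
from h import *
go(.4465,.074,.119)"
```

```text
clock: 6.88
position: [0.4485, 0.0758, 0.1226]
ee_rot: [0.155, 0.988, 0.0, 0.0]
ft_force: [0.3, 0.3, 0.7]
grip_width: -0.002
grasp_force: 0.0
[0.4465 0.074  0.119 ] fr [ 0.003 -0.006  0.009] mm [ 1.4 -2.4  3.6]
```

No contact at 0.1226, so the plunger is still down on the ring, about 4–5 mm short. I press again and carry it a little farther.

```bash
python3 -m crank '[[0,0,0.012,0],[0,0,0.024,0],[0,0,0.03,0],[-0.004,-0.01,0.03,0],[-0.008,-0.02,0.03,0]]'; python3 -c "
from h import *
go(.446,.0605,.1112);print(readout.get_obs()['ft_force'])"
```

```text
clock: 7.3
position: [0.4505, 0.0687, 0.1117]
ee_rot: [0.155, 0.988, 0.002, 0.002]
ft_force: [0.8, 3.9, 10.6]
grip_width: -0.004
grasp_force: 5.1
[0.446  0.0605 0.1112] fr [ 0.005 -0.023  0.001] mm [ 1.8 -9.2  0.4]
[ 0.76112175  3.90412385 10.57226317]
```

```bash
python3 -m crank '[[0,0,0,0],[0,0,-0.012,0],[0,0,-0.024,0],[0,0,-0.024,0]]'; python3 -c "
from h import *
print(readout.get_obs()['ft_force'])
b=cam('side');k=[x for x in blobs(b,(0,130,80),(8,255,255)) if 200<x[1][0]<270 and 180<x[1][1]<270];print(k)"
```

```text
clock: 7.63
position: [0.4493, 0.0673, 0.1206]
ee_rot: [0.155, 0.988, 0.0, 0.0]
ft_force: [-0.0, -0.2, -0.5]
grip_width: -0.003
grasp_force: 0.0
[-0.01761078 -0.18265213 -0.5037789 ]
[([241, 212, 18, 12, 130], [249.4, 217.5])]
```

```bash
python3 -m crank '[[0,0,-0.06,0],[0.02,0.1,-0.1,0],[0.04,0.2,-0.1,0],[0.06,0.3,-0.1,0],[0.06,0.38,-0.1,0]]'
python3 - <<'E'
from h import *
a=cam('top');b=cam('side')
ks=[x for x in blobs(b,(0,130,80),(8,255,255)) if 200<x[1][0]<270 and 180<x[1][1]<270]
kt=[x for x in blobs(a,(0,130,80),(8,255,255)) if 220<x[1][0]<290 and 220<x[1][1]<290]
print(ks,kt)
print(tri(a,kt[0][1],b,ks[0][1])); print(onz(a,*kt[0][1],.111),onz(a,*kt[0][1],.1))
k=onz(a,*kt[0][1],.1)
# centre from the steel ring edge / nut
print(proj(b,(.557,.092,.115)),proj(a,(.557,.092,.115)))
cv2.imwrite('pics/t8.png',cv2.resize(a['color'][145:285,165:305,::-1],(590,590),interpolation=cv2.INTER_CUBIC))
print('ring holes')
for p in [(347,118),(238,188),(212,314),(285,422),(519,379)]:
    print(onz(a,165+p[0]*140/590,145+p[1]*140/590,.044))
E
```

```text
clock: 8.1
position: [0.4715, 0.2231, 0.1598]
ee_rot: [0.154, 0.988, 0.001, -0.0]
ft_force: [0.7, 0.3, 0.4]
grip_width: 0.002
grasp_force: 0.0
[([241, 212, 18, 11, 162], [249.4, 216.8])] [([255, 240, 19, 19, 279], [264.3, 248.7])]
(array([0.45093488, 0.06721042, 0.0948401 ]), np.float64(0.001978434371209786))
[0.44869107 0.06719041 0.111     ] [0.44955809 0.06734494 0.1       ]
[280.28343253 201.71832092] [255.57792198 208.94061655]
ring holes
[0.67279979 0.11925141 0.044     ]
[0.6233682  0.19296356 0.044     ]
[0.53644675 0.20879813 0.044     ]
[0.46346256 0.15809252 0.044     ]
[0.49372257 0.00058382 0.044     ]
```

View pics/t8.png

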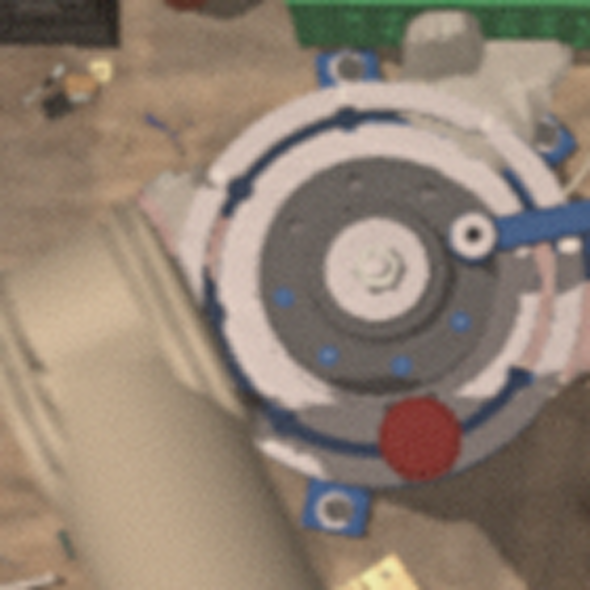

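The fitted holes put the next stop at about (0.4475,0.072). The knob is now at (0.4495,0.067), so it is about 5 mm past. In the last move the knob followed the tip one to one, so I press at the centre and bring it back about 5 mm.

```bash
python3 -m crank '[[-0.02,-0.09,0,0],[-0.05,-0.19,0,0],[-0.06,-0.29,0,0],[-0.065,-0.38,0,0],[-0.065,-0.385,0,0]]'; python3 -m crank '[[0,0,0,0],[0,0,0,0]]'; python3 -c "
from h import *
go(.4495,.067,.12)"
```

```text
clock: 8.62
position: [0.4485, 0.0576, 0.1592]
ee_rot: [0.159, 0.987, -0.001, -0.001]
ft_force: [0.0, -1.0, -1.0]
grip_width: 0.001
grasp_force: 0.0
clock: 8.78
position: [0.4501, 0.0649, 0.1598]
ee_rot: [0.155, 0.988, 0.0, -0.0]
ft_force: [0.4, 0.3, 0.2]
grip_width: 0.004
grasp_force: 0.0
[0.4495 0.067  0.12  ] fr [0.003 0.004 0.099] mm [ 1.2  1.8 39.8]
```

```bash
python3 -m crank '[[0.002,0.004,0.04,0],[0.002,0.004,0.08,0],[0.002,0.004,0.105,0],[0.002,0.004,0.122,0],[0.002,0.004,0.122,0]]'; python3 -m crank '[[0,0,0,0],[0.003,0.006,0,0],[0.004,0.012,0,0],[0.004,0.012,0,0]]'; python3 -c "
from h import *
go(.4475,.072,.112)"
```

```text
clock: 9.2
position: [0.4498, 0.0675, 0.1115]
ee_rot: [0.155, 0.988, -0.0, -0.001]
ft_force: [-6.4, -0.3, 11.5]
grip_width: -0.002
grasp_force: 5.2
clock: 9.53
position: [0.4496, 0.0722, 0.1115]
ee_rot: [0.155, 0.988, -0.0, -0.001]
ft_force: [-6.3, -1.0, 10.3]
grip_width: 0.001
grasp_force: 5.2
[0.4475 0.072  0.112 ] fr [ 0.005 -0.002 -0.001] mm [ 2.  -0.8 -0.5]
```

Now I release slowly. If it popped, about 6 N should remain at TCP 0.12.

```bash
python3 -m crank '[[0,0,-0.006,0],[0,0,-0.012,0],[0,0,-0.02,0],[0,0,-0.02,0],[0,0,-0.02,0]]'; python3 -c "
from h import *
print(readout.get_obs()['ft_force'])
b=cam('side');k=[x for x in blobs(b,(0,130,80),(8,255,255)) if 200<x[1][0]<270 and 180<x[1][1]<270];print(k)"
```

```text
clock: 9.95
position: [0.4502, 0.0721, 0.1192]
ee_rot: [0.155, 0.988, 0.0, 0.0]
ft_force: [1.1, 1.0, 1.9]
grip_width: 0.004
grasp_force: 1.1
[1.14739011 1.0169442  1.92058871]
[([240, 211, 18, 10, 110], [248.6, 215.8])]
```

```bash
python3 -m crank '[[0,0,0,0],[0,0,0,0],[0,0,0,0]]'; python3 -m crank '[[0,0,-0.05,0],[0,0.1,-0.1,0],[0.02,0.2,-0.1,0],[0.03,0.3,-0.1,0],[0.04,0.38,-0.1,0]]'
python3 - <<'E'
from h import *
a=cam('top');b=cam('side')
ks=[x for x in blobs(b,(0,130,80),(8,255,255)) if 200<x[1][0]<270 and 180<x[1][1]<270]
kt=[x for x in blobs(a,(0,130,80),(8,255,255)) if 220<x[1][0]<290 and 220<x[1][1]<290]
print(ks,kt)
print(tri(a,kt[0][1],b,ks[0][1])); print(onz(a,*kt[0][1],.111))
E
```

```text
clock: 10.25
position: [0.4501, 0.0717, 0.1191]
ee_rot: [0.155, 0.988, 0.0, 0.0]
ft_force: [0.7, 0.6, 2.7]
grip_width: -0.0
grasp_force: 1.1
clock: 10.67
position: [0.4812, 0.2242, 0.1592]
ee_rot: [0.155, 0.988, 0.0, -0.0]
ft_force: [-0.2, -0.7, 0.1]
grip_width: 0.001
grasp_force: 0.0
[([241, 210, 17, 11, 155], [248.7, 214.9])] [([254, 240, 19, 19, 278], [262.7, 248.9])]
(array([0.45010435, 0.07149945, 0.09920232]), np.float64(0.0021660342352256075))
[0.44811692 0.07152468 0.111     ]
```

The knob stands about half up: 2.7 N contact at TCP 0.119 and a height of about 0.099. The two half-up positions bracket the hole centre at y≈0.0735, so I press again, move +2 mm and release.

```bash
python3 -c "
from h import *
go(.449,.0715,.159)"; python3 -m crank '[[-0.02,-0.09,0,0],[-0.04,-0.19,0,0],[-0.04,-0.29,0,0],[-0.04,-0.37,0,0],[-0.04,-0.37,0,0]]'; python3 -m crank '[[0,0,0,0],[0,0,0,0]]'; python3 -c "
from h import *
go(.4485,.0715,.111)"
```

```text
[0.449  0.0715 0.159 ] fr [-0.041 -0.394 -0.002] mm [ -16.5 -157.7   -0.6]
clock: 11.18
position: [0.4493, 0.0683, 0.1586]
ee_rot: [0.159, 0.987, -0.001, -0.001]
ft_force: [1.4, -0.4, 0.1]
grip_width: -0.002
grasp_force: 0.0
clock: 11.35
position: [0.451, 0.0753, 0.1591]
ee_rot: [0.155, 0.988, 0.0, -0.0]
ft_force: [-0.5, 0.2, -0.1]
grip_width: 0.003
grasp_force: 0.0
[0.4485 0.0715 0.111 ] fr [ 0.003 -0.011  0.12 ] mm [ 1.2 -4.5 48.1]
```

```bash
python3 -m crank '[[0.003,-0.011,0.04,0],[0.003,-0.011,0.08,0],[0.003,-0.011,0.105,0],[0.003,-0.011,0.12,0],[0.003,-0.011,0.12,0]]'; python3 -m crank '[[0,0,0,0],[0,0.003,0,0],[0,0.005,0,0],[0,0.005,0,0]]';python3 -m crank '[[0,0,-0.006,0],[0,0,-0.012,0],[0,0,-0.02,0],[0,0,-0.02,0],[0,0,-0.02,0]]'; python3 -c "
from h import *
b=cam('side');k=[x for x in blobs(b,(0,130,80),(8,255,255)) if 200<x[1][0]<270 and 180<x[1][1]<270];print(k)"
```

```text
clock: 11.77
position: [0.4485, 0.0723, 0.1114]
ee_rot: [0.155, 0.988, -0.0, -0.001]
ft_force: [-7.6, -0.5, 9.9]
grip_width: 0.002
grasp_force: 5.2
clock: 12.1
position: [0.4487, 0.0737, 0.1113]
ee_rot: [0.155, 0.988, -0.001, -0.001]
ft_force: [-6.4, -2.7, 10.7]
grip_width: 0.004
grasp_force: 5.2
clock: 12.52
position: [0.4491, 0.0738, 0.1194]
ee_rot: [0.155, 0.988, -0.0, -0.001]
ft_force: [-4.5, -2.1, 6.8]
grip_width: -0.0
grasp_force: 3.7
[([240, 211, 18, 10, 106], [248.5, 215.7])]
```

There is 6.8 N at TCP 0.119, so the plunger is now springing up. I lift and check from both views.

```bash
python3 -m crank '[[0,0,-0.004,0],[0,0,-0.009,0],[0,0,-0.009,0],[0,0,-0.009,0]]'; python3 -m crank '[[0,0,-0.05,0],[0,0.1,-0.1,0],[0.02,0.2,-0.1,0],[0.04,0.3,-0.1,0],[0.06,0.39,-0.1,0]]'
python3 - <<'E'
from h import *
a=cam('top');b=cam('side')
ks=[x for x in blobs(b,(0,130,80),(8,255,255)) if 200<x[1][0]<270 and 180<x[1][1]<270]
kt=[x for x in blobs(a,(0,130,80),(8,255,255)) if 220<x[1][0]<290 and 220<x[1][1]<290]
print(ks,kt)
print(tri(a,kt[0][1],b,ks[0][1])); print(onz(a,*kt[0][1],.111))
go(.463,.234,.104)
E
```

```text
clock: 12.9
position: [0.4493, 0.0739, 0.123]
ee_rot: [0.155, 0.988, -0.0, -0.0]
ft_force: [-3.9, -2.3, 6.5]
grip_width: 0.004
grasp_force: 3.2
clock: 13.32
position: [0.4743, 0.2328, 0.163]
ee_rot: [0.154, 0.988, 0.001, 0.0]
ft_force: [1.0, -0.1, -0.2]
grip_width: -0.0
grasp_force: 0.0
[([240, 208, 18, 11, 153], [248.1, 212.9])] [([253, 240, 19, 19, 280], [262.3, 248.8])]
(array([0.44938672, 0.0725884 , 0.10550024]), np.float64(0.001169387004081182))
[0.44838085 0.07261223 0.111     ]
[0.463 0.234 0.104] fr [ 0.021 -0.015  0.146] mm [ 8.6 -6.1 58.3]
```

The plunger is up: height 0.1055 against 0.1063 at the start, and 6.5 N at TCP 0.123 as in the first hole. Next is the lever: I descend on the table side of the grip.

```bash
python3 -m crank '[[0.02,-0.015,0,0],[0.021,-0.015,0.05,0],[0.021,-0.015,0.1,0],[0.021,-0.015,0.146,0],[0.021,-0.015,0.146,0]]'
python3 - <<'E'
from h import *
P=np.array([.556,.259]); G=np.array([.472,.274])-P
print(readout.get_obs()['ft_force'])
t0=np.arctan2(G[1],G[0])
for q in (0,.15,.3,.45,.6,.75,.9,1.05,1.2,1.3,1.4):
    t=t0-q; n=np.array([np.sin(t),-np.cos(t)]) # cw direction
    g=P+.085*np.array([np.cos(t),np.sin(t)]); 
    print(q,end=' '); go(*(g-n*.025),.104)
E
```

```text
clock: 13.83
position: [0.4621, 0.2241, 0.1011]
ee_rot: [0.156, 0.988, -0.002, -0.002]
ft_force: [-1.1, -0.4, -1.0]
grip_width: -0.003
grasp_force: 0.0
[-1.11656522 -0.44200429 -1.02603212]
0 [0.4679 0.2493 0.104 ] fr [ 0.006  0.064 -0.007] mm [ 2.3 25.8 -3. ]
0.15 [0.4675 0.2626 0.104 ] fr [ 0.017  0.096 -0.008] mm [ 6.8 38.2 -3. ]
0.3 [0.469  0.2758 0.104 ] fr [ 0.023  0.128 -0.008] mm [ 9.4 51.3 -3.1]
0.45 [0.4725 0.2886 0.104 ] fr [ 0.025  0.161 -0.008] mm [10.  64.5 -3.1]
0.6 [0.4779 0.3007 0.104 ] fr [ 0.022  0.194 -0.008] mm [ 8.6 77.7 -3.2]
0.75 [0.485 0.312 0.104] fr [ 0.013  0.226 -0.008] mm [ 5.3 90.6 -3.3]
0.9 [0.4937 0.322  0.104 ] fr [ 0.     0.257 -0.008] mm [ 1.000e-01  1.028e+02 -3.300e+00]
1.05 [0.5038 0.3306 0.104 ] fr [-0.017  0.285 -0.009] mm [ -6.9 114.1  -3.4]
1.2 [0.5151 0.3376 0.104 ] fr [-0.039  0.311 -0.009] mm [-15.5 124.2  -3.5]
1.3 [0.5231 0.3413 0.104 ] fr [-0.055  0.326 -0.009] mm [-22.  130.2  -3.5]
1.4 [0.5315 0.3441 0.104 ] fr [-0.073  0.339 -0.009] mm [-29.1 135.5  -3.6]
```

```bash
python3 -m crank '[[0.006,0.03,-0.007,0],[0.006,0.064,-0.007,0],[0.014,0.09,-0.007,0],[0.02,0.11,-0.007,0],[0.023,0.128,-0.007,0]]'
python3 -m crank '[[0.002,0.016,0,0],[0.002,0.033,0,0],[0,0.05,0,0],[-0.002,0.066,0,0],[-0.01,0.098,0,0]]'
python3 - <<'E'
from h import *
P=np.array([.556,.259]); G=np.array([.472,.274])-P
print(readout.get_obs()['ft_force']); t0=np.arctan2(G[1],G[0])
for q in (.75,.9,1.05,1.2,1.25,1.3,1.4):
    t=t0-q; n=np.array([np.sin(t),-np.cos(t)])
    g=P+.085*np.array([np.cos(t),np.sin(t)]); 
    print(q,end=' '); go(*(g-n*.025),.104)
b=cam('side'); cv2.imwrite('pics/s9.png',cv2.resize(b['color'][135:255,210:350,::-1],None,fx=5,fy=5,interpolation=cv2.INTER_CUBIC))
E
```

```text
clock: 14.25
position: [0.4716, 0.2793, 0.1078]
ee_rot: [0.155, 0.988, 0.0, 0.0]
ft_force: [0.6, -1.5, 0.8]
grip_width: -0.0
grasp_force: 1.0
clock: 14.67
position: [0.4872, 0.3131, 0.107]
ee_rot: [0.156, 0.988, -0.001, -0.0]
ft_force: [-0.3, -3.2, -0.1]
grip_width: 0.005
grasp_force: 1.2
[-0.34972223 -3.17490033 -0.12962269]
0.75 [0.485 0.312 0.104] fr [ 0.005 -0.004  0.008] mm [ 1.8 -1.8  3. ]
0.9 [0.4937 0.322  0.104 ] fr [-0.008  0.026  0.007] mm [-3.4 10.4  3. ]
1.05 [0.5038 0.3306 0.104 ] fr [-0.026  0.054  0.007] mm [-10.4  21.7   3. ]
1.2 [0.5151 0.3376 0.104 ] fr [-0.047  0.08   0.007] mm [-18.9  31.9   3. ]
1.25 [0.5191 0.3395 0.104 ] fr [-0.055  0.087  0.007] mm [-22.1  34.9   3. ]
1.3 [0.5231 0.3413 0.104 ] fr [-0.064  0.095  0.007] mm [-25.5  37.8   2.9]
1.4 [0.5315 0.3441 0.104 ] fr [-0.081  0.108  0.007] mm [-32.6  43.2   2.9]
```

View pics/s9.png

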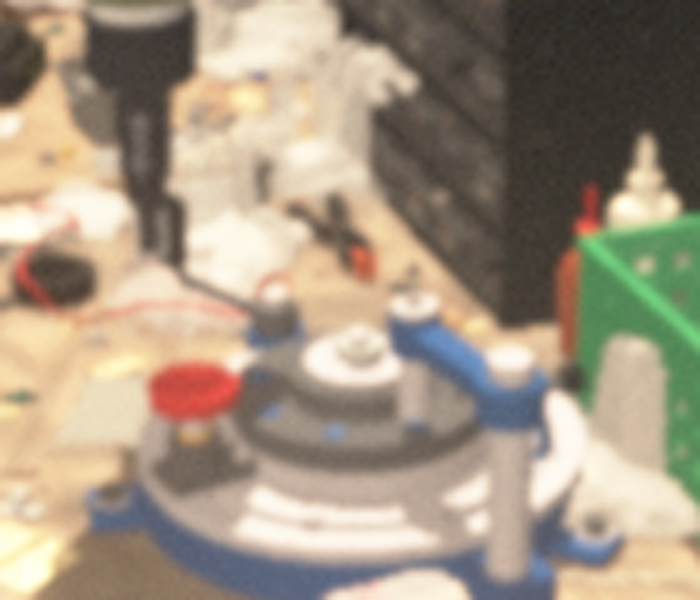

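The view shows the lever swung (grip at about crop (170,230), with the fingers behind it) and the knob up with its brass collar visible. I continue to the stop.

```bash
python3 -m crank '[[-0.004,0.014,0.005,0],[-0.009,0.028,0.005,0],[-0.018,0.042,0.005,0],[-0.028,0.056,0.005,0],[-0.038,0.068,0.005,0]]'
python3 -m crank '[[-0.006,0.006,0,0],[-0.012,0.012,0,0],[-0.02,0.019,0,0],[-0.026,0.024,0,0],[-0.026,0.024,0,0]]'
python3 - <<'E'
from h import *
P=np.array([.556,.259]); G=np.array([.472,.274])-P
print(readout.get_obs()['ft_force']); t0=np.arctan2(G[1],G[0])
for q in (1.25,1.3,1.4,1.5):
    t=t0-q; n=np.array([np.sin(t),-np.cos(t)])
    g=P+.085*np.array([np.cos(t),np.sin(t)]); 
    print(q,end=' '); go(*(g-n*.025),.104)
E
```

```text
clock: 15.13
position: [0.5091, 0.3347, 0.1047]
ee_rot: [0.155, 0.988, -0.001, -0.002]
ft_force: [-32.9, -14.1, 13.7]
grip_width: -0.003
grasp_force: 15.8
clock: 15.55
position: [0.5096, 0.3365, 0.1033]
ee_rot: [0.154, 0.988, -0.009, -0.014]
ft_force: [-72.9, -34.2, 49.1]
grip_width: 0.001
grasp_force: 39.8
[-72.89929151 -34.21297468  49.118698  ]
1.25 [0.5191 0.3395 0.104 ] fr [-0.02   0.014 -0.003] mm [-8.   5.7 -1.1]
1.3 [0.5231 0.3413 0.104 ] fr [-0.028  0.022 -0.003] mm [-11.4   8.6  -1.2]
1.4 [0.5315 0.3441 0.104 ] fr [-0.046  0.035 -0.004] mm [-18.5  13.9  -1.5]
1.5 [0.5401 0.3462 0.104 ] fr [-0.065  0.046 -0.005] mm [-26.1  18.5  -1.8]
```

The wrist force rose to a hard stop, so I back off at once and lift away, then check.

```bash
python3 -m crank '[[0.026,-0.024,0,0],[0.06,-0.05,0,0],[0.08,-0.07,0,0],[0.08,-0.07,-0.08,0],[0.08,-0.07,-0.16,0]]'
python3 -m crank '[[0.08,-0.1,-0.1,0],[0.18,-0.1,-0.15,0],[0.28,-0.1,-0.15,0],[0.35,-0.1,-0.15,0],[0.35,-0.1,-0.15,0]]'
python3 - <<'E'
from h import *
a=cam('top');b=cam('side')
ks=[x for x in blobs(b,(0,130,80),(8,255,255)) if 200<x[1][0]<270 and 180<x[1][1]<270]
kt=[x for x in blobs(a,(0,130,80),(8,255,255)) if 220<x[1][0]<290 and 220<x[1][1]<290]
print(tri(a,kt[0][1],b,ks[0][1]))
A=cv2.resize(a['color'][165:285,135:265,::-1],(480,443),interpolation=cv2.INTER_CUBIC)
B=cv2.resize(b['color'][155:235,210:267,::-1],(316,443),interpolation=cv2.INTER_CUBIC)
cv2.imwrite('pics/e.png',np.hstack([A,B]))
E
```

```text
clock: 15.97
position: [0.4829, 0.3235, 0.1688]
ee_rot: [0.155, 0.988, -0.001, -0.001]
ft_force: [0.8, 0.7, 0.6]
grip_width: -0.0
grasp_force: 0.0
clock: 16.38
position: [0.333, 0.3323, 0.231]
ee_rot: [0.152, 0.988, 0.002, -0.0]
ft_force: [0.2, 1.1, 0.4]
grip_width: -0.004
grasp_force: 0.0
(array([0.44928991, 0.07202175, 0.10677749]), np.float64(0.00116884317121257))
```

View pics/e.png

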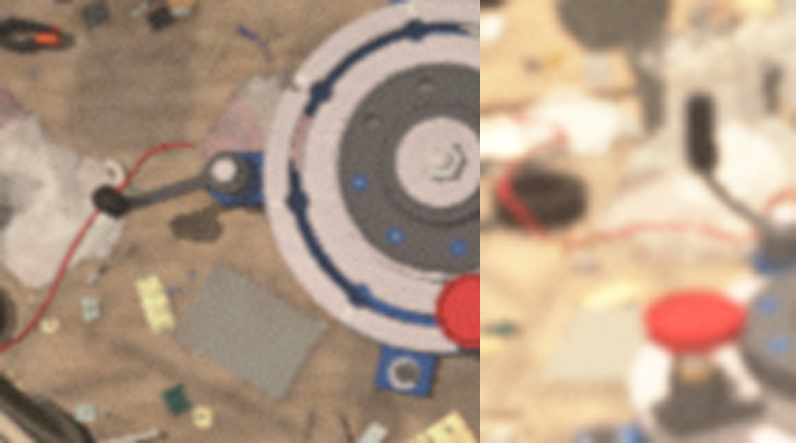

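Run:
```python
from h import *
a=cam('top');b=cam('side')
for nm,pt,ps in (('start',(187.7,239.5),(239.4,188)),('now',(135+110/3.69,165+200/3.69),(210+(700-480)/5.54,155+133/5.54))):
    g=onz(a,*pt,.115); pv=onz(a,195.7,211.7,.1); pv2=onz(a,135+228/3.69,165+168/3.69,.1)
    for p in (pv,pv2): v=(g-p)[:2]; print(nm,g,p,np.linalg.norm(v),np.degrees(np.arctan2(v[1],v[0])))
    print(tri(a,pt,b,ps))
```

```text
start [0.4718489  0.27475373 0.115     ] [0.55030841 0.25730389 0.1       ] 0.0803765642336781 167.4611740806528
start [0.4718489  0.27475373 0.115     ] [0.55359553 0.25439534 0.1       ] 0.08424355104456467 166.0153975897949
(array([0.47501522, 0.27740333, 0.09628425]), np.float64(0.0028284630258983176))
now [0.52682176 0.33852247 0.115     ] [0.55030841 0.25730389 0.1       ] 0.08454632752937588 106.12872254021457
now [0.52682176 0.33852247 0.115     ] [0.55359553 0.25439534 0.1       ] 0.08828482023684087 107.65386508047223
(array([0.52991395, 0.34245389, 0.0948867 ]), np.float64(0.0008682038342392727))
```

The lever swung about 60° and met a solid stop (its start angle need not have been 0). I do one gentle re-push to confirm it sits at that stop.

```bash
python3 -m crank '[[-0.1,0.03,0,0],[-0.2,0.06,0,0],[-0.3,0.09,0,0],[-0.35,0.1,0.1,0],[-0.35,0.1,0.1,0]]'
python3 -c "
from h import *
go(.483,.322,.104);go(.503,.330,.104)"
```

```text
clock: 17.0
position: [0.488, 0.3196, 0.1834]
ee_rot: [0.159, 0.987, -0.003, -0.001]
ft_force: [-2.1, -1.0, -1.8]
grip_width: -0.0
grasp_force: 0.0
[0.483 0.322 0.104] fr [0.014 0.003 0.198] mm [ 5.5  1.3 79.4]
[0.503 0.33  0.104] fr [-0.028  0.038  0.198] mm [-11.   15.1  79.3]
```

```bash
python3 -m crank '[[0.014,0,0.08,0],[0.014,0,0.16,0],[0.014,0,0.198,0],[0.014,0,0.198,0],[0.014,0,0.198,0]]'
python3 -m crank '[[-0.01,0.01,0,0],[-0.02,0.02,0,0],[-0.03,0.026,0,0],[-0.03,0.026,0,0]]'
python3 -c "
from h import *
go(.509,.3347,.104)"
```

```text
clock: 17.42
position: [0.4792, 0.325, 0.1098]
ee_rot: [0.156, 0.988, -0.001, -0.0]
ft_force: [0.2, 0.1, 0.3]
grip_width: -0.003
grasp_force: 0.0
clock: 17.75
position: [0.4948, 0.3325, 0.1111]
ee_rot: [0.155, 0.988, 0.001, 0.001]
ft_force: [-0.4, -0.8, 0.1]
grip_width: -0.002
grasp_force: 0.0
[0.509  0.3347 0.104 ] fr [-0.032  0.016  0.018] mm [-12.9   6.4   7.1]
```

```bash
python3 -m crank '[[-0.01,0.003,0.005,0],[-0.02,0.006,0.01,0],[-0.03,0.01,0.01,0],[-0.034,0.012,0.01,0],[-0.034,0.012,0.01,0]]'
python3 -m crank '[[-0.002,0,0,0],[-0.004,0,0,0],[-0.004,0,0,0]]'
```

```text
clock: 18.17
position: [0.5078, 0.3321, 0.1057]
ee_rot: [0.156, 0.988, -0.0, -0.0]
ft_force: [-0.6, 0.3, 0.0]
grip_width: -0.0
grasp_force: 0.0
clock: 18.42
position: [0.5083, 0.3322, 0.1058]
ee_rot: [0.155, 0.988, -0.0, -0.001]
ft_force: [-4.2, 0.3, 0.0]
grip_width: 0.001
grasp_force: 1.9
```

```bash
python3 -m crank '[[-0.003,0.001,0,0],[-0.006,0.002,0,0],[-0.006,0.002,0,0]]'
python3 -m crank '[[0.02,-0.01,0,0],[0.06,-0.03,0,0],[0.08,-0.04,-0.08,0],[0.08,-0.04,-0.18,0],[0.1,-0.04,-0.25,0]]'
python3 -m crank '[[0.1,0,0,0],[0.2,0,0,0],[0.3,0,0,0],[0.35,0,0,0],[0.35,0,0,0]]'
python3 - <<'E'
from h import *
a=cam('top');b=cam('side')
ks=[x for x in blobs(b,(0,130,80),(8,255,255)) if 200<x[1][0]<270 and 180<x[1][1]<270]
kt=[x for x in blobs(a,(0,130,80),(8,255,255)) if 220<x[1][0]<290 and 220<x[1][1]<290]
print(tri(a,kt[0][1],b,ks[0][1]),readout.get_obs()['ft_force'])
E
```

```text
clock: 18.67
position: [0.5087, 0.3324, 0.1056]
ee_rot: [0.154, 0.988, -0.001, -0.003]
ft_force: [-14.6, -2.0, 7.1]
grip_width: -0.006
grasp_force: 7.5
clock: 19.08
position: [0.4698, 0.3282, 0.209]
ee_rot: [0.156, 0.988, 0.001, 0.001]
ft_force: [0.9, -0.0, 0.7]
grip_width: -0.003
grasp_force: 0.0
clock: 19.5
position: [0.331, 0.3742, 0.2065]
ee_rot: [0.152, 0.988, 0.001, -0.0]
ft_force: [0.2, 0.9, -0.4]
grip_width: 0.001
grasp_force: 0.0
(array([0.44958624, 0.07203255, 0.10639008]), np.float64(0.0011553203287400584)) [-0.25734253 -0.21273361  0.51646185]
```

The lever is firm at its stop: the push force rose from 4 to 15 N over 0.4 mm. The knob is up at the next hole with the robot clear, so I hand in.

```bash
python3 -c "
from workcell import manip
print(manip.hand_in())"
```

```text
the job is handed in; nothing more can be done
None
```

I swung the table one index hole anticlockwise with the plunger measured fully up in that hole, pushed the clamp lever to a hard stop (peak about 95 N at the wrist; measured swing about 1.05 rad of the 1.25 range, so I take it that it did not start at 0), and handed in at about 20 s; the result was not reported back.

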